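# Lay the plane iron on the sharpening stone

## Task

The plane iron lies in its fitted wooden tray, where its sides cannot be gripped. Press lightly on top of it (well under 2 kg of push, the tray must not be strained) and drag it along the sprung, slightly sloping tray until a good third of it overhangs the open end, still lying in the tray; then pinch the overhanging end by its two long sides and lift the iron out. Set it down gently, flat and lengthwise in the middle of the sharpening stone on its stand, let go, and leave the other things on the bench alone.

Things in the scene. Friction and masses are not known exactly. Their poses are not given: they have to be found in the camera images.
- iron_center (a point): Centre (half-way up) of the plane iron, a flat steel blade 150 mm long (x), 56 wide (y), 6 thick (z up), 0.24 to 0.39 kg, with a dark keyhole slot along its top. x runs lengthwise to the honed end (3 mm thick over the last 12 mm), which lies deep in the tray; its plain square end is at x = -75 mm, at the tray's open end. The centre of mass is within 3 mm of this point.
- tray_floor (a point): Middle of the recess floor of the fitted wooden tray, about 52 mm above the bench, z off the floor. The recess runs along x, sloping lengthwise by up to 2.3 degrees either way; wall at x = +77.5 mm, open at x = -77.5 mm where the tray ends (only an 8 mm high foot board reaches 5 mm farther). Its walls stand 59.5 mm apart, 12 mm thick, 7 mm above the floor, so 1 mm above the iron.
- tray: The tray's foot, 185 x 130 x 8 mm, screwed to the bench; origin on the bench below the middle of the recess. The tray rides on soft springs: it sinks by some mm under a push, up to a hard stop about 12 mm down, so go by the force, not the height. Too light a push slips over the smooth steel; 7 to 12 N downward drags it. More than 25 N between iron and tray strains it.
- stone_top (a point): Centre of the upper face of the grey sharpening stone, 160 mm long (x), 44 wide (y), 52 mm above the bench; z up; rigid. The stone is 21 mm thick, on a fixed wooden stand 40 mm wide with a foot board 190 by 90 mm, 14 mm high. The iron is 6 mm wider than the stone on each side, so fingers holding its long sides can pass down beside the stone.
- stand: The stand with the stone, fixed to the bench; origin on the bench below the middle of the stone. Setting the iron down with more than 25 N is not gentle.
- iron: The same plane iron; origin at the middle of its underside, axes as above.
- jar: Glass screw jar with a white lid, 69 mm across and 81 mm tall, bystander; origin at the middle of its underside.
- screw_box_1: Small cardboard box of screws, 55x85x45 mm, bystander; origin at the middle of its underside.

How it is judged:
By the outcome, as a careful person would: the job done as asked, in the order asked, and still so for the second after the job is handed in, with the robot touching nothing.
It also fails if it takes over 58 s, if anything falls off the work surface, if the arm or the gripper's body presses on something with over 40 N, if the wrist force passes 120 N, or if a joint passes its speed limit or range.

## Robot

A 6-joint arm with a two-finger parallel gripper is mounted at the origin on a cart in front of the work surface, level with it; the furniture and walls round the work are solid. World frame = base frame: x ahead of the robot, y to its left, z up, the work surface at z = 0. Lengths are in mm, angles in rad, forces in N, time in s.
With the tool pointing down it reaches from about 275 to 725 mm from the base axis. Payload 5.6 kg.
Tool frame: the origin (TCP) lies at the very end of the fingers, on their centre line; the grasp point (between the pads) lies manip.tcp_to_grasp behind it (manip.tcp_to_grasp is the distance from the TCP to the grasp point, in mm); z points along the fingers, y is the line along which they close (so a half turn about z gives the same grasp; the last joint's range is limited). The gripper opens to 85 mm and grips with 20 to 120 N. Pads are 22 mm wide; open, the fingers measure 114 mm over their backs; the gripper's body (76 mm by 85 mm) begins 54 mm behind the grasp point. The pads swing forward as they close: fully open they stand 13 mm farther back than shut.
Start: joints at [-0.835, 0.255, 0.108, 0, -1.424, -0.285], TCP at [239.645, -495.039, 231.283] pointing down, gripper open.
Joint ranges: [-2.95, 2.95], [-1.21, 1.97], [-1.09, 1.5], [-2.87, 1.71], [-2.94, -0.07], [-3.05, 3.05]. Speed limits (rad/s): [2.57, 2.57, 3.14, 3.14, 3.14, 3.14].

## Interface

Orientations are given as a rotation vector (axis times angle).
In Python, from cell import telemetry, optics, order, manip gives the robot as it stands. The module is installed in compiled form; this text tells all that it offers.
- The arm moves only by the shell command python3 -m creep 'ROWS' [OPENING] [FORCE]. ROWS is JSON, a list of rows, each a list of 2 entries, a list of its own where there are three numbers: the shift along the tool's x, y, z in mm, then the turn about the tool's z in rad. A call has 1 to 12 rows; each row shifts and turns the commanded pose from where the row before left it, along the tool's axes as they then stand; what a row does not reach is not made up. A row lasts 1/8 s, in which the tool goes at most 62.5 mm and 10.7 degrees, less where a joint would pass 70% of its speed; a pose out of reach is approached as far as the arm can. A call with a gripper value outside its range is refused whole. OPENING is the gripper command: -1 is shut, 1 is fully open, values between are in proportion, set as the call begins (- or left out, the last holds). The fingers move at their own pace and stop on an object; FORCE is the grip in N (left out, the last holds). Time passes only in rows, so rows that do not move let the fingers close. It gives the time, the measured TCP pose, the force, the opening and the grip force at its end, in the units of the state.
- telemetry.read_state(): the state, without advancing time (a new reading comes with each control period).
- optics.camera(name): name is "scene" or "side" or "wrist"; returns a dict with "pixels" (384x512x3 uint8, red, green, blue), "depth" (384x512 float32, mm along the optical axis (not along the pixel's ray), 0 where there is no reading), "fov_y" (degrees; the focal length in pixels is half the picture's height over the tangent of half this angle, whatever the lens; pixels are square), "cx", "cy" (the principal point, pixels), "dist" ([k1, k2, p1, p2, k3] as OpenCV has them; the pictures are not rectified), "extrinsics" (4x4, takes a point from camera to world coordinates). Camera axes: x right, y up, looking along -z (the intrinsics and any distortion apply to the point x, -y, -z); pixel columns grow to the right and rows downward; lengths in mm; the calibration is good to about 2 mm. A picture is of the moment at which its call begins.
- order.sign_off(): hands the job in; it is judged then, once.
Trained networks look in the newest picture that a camera, given by its name, has taken for a name from the list of things; names that differ only in an ending like _2 or _b are one class to them, and where a whole thing is asked for, a point or a joint stands for the part that bears it (a point fixed in the world has none). Each returns a list of dicts, best first, with "score" (0 to 1); they miss things now and then, are a little off and sometimes report something else, mostly with a low value. They report only what shows in the picture. A call takes as long as a camera call.
- optics.boxes_of(camera, query): "location" ([column, row] in pixels, amid what is visible of it).
- optics.cut_out(camera, query): "region" (384x512 bool, what is visible of it) and "location" ([column, row] in pixels, amid what is visible of it).
The state is a dict: "time": time; "joint_pos": joint angles; "qd": joint speeds; "joint_efforts": joint torques, N m; "tool_pos": TCP position; "tcp_rot": TCP orientation; "wrist_force": force on the tool from outside, world axes, zero at the start; "wrist_torque": the same for the moment, N m; "width": finger opening in mm; "grip_force": force on a finger pad.
Only numpy, scipy, OpenCV 4.12 (cv2) and the standard library are available. Lean on these libraries where they do the work, as an engineer would, in place of code of your own. Each camera call takes 0.05 s, during which the arm holds its last target. There are 200 camera calls.

## Working session

There is one attempt and no reset: what is moved stays moved. The work goes in short steps, Python scripts to look and compute and a shell command to move; the robot and the scene stay as the last step left them, time stands still between calls to the robot, and variables do not carry over. Pictures are saved under pics/ and viewed, at most 10 in all, crops included, and the job is handed in when it is done.

```bash
mkdir -p pics
cat > h.py <<'E'
import numpy as np, cv2
from cell import telemetry, optics, order, manip
from scipy.spatial.transform import Rotation as R
def cloud(c):
    h,w=c["depth"].shape; f=h/2/np.tan(np.radians(c["fov_y"])/2)
    K=np.array([[f,0,c["cx"]],[0,f,c["cy"]],[0,0,1.]])
    u,v=np.meshgrid(np.arange(w),np.arange(h))
    p=cv2.undistortPoints(np.stack([u,v],-1).reshape(-1,1,2).astype(np.float64),K,np.array(c["dist"],float)).reshape(h,w,2)
    d=c["depth"]; P=np.stack([p[...,0]*d,-p[...,1]*d,-d,np.ones_like(d)],-1)
    return (P@np.array(c["extrinsics"]).T)[...,:3]
def save(c,n): cv2.imwrite("pics/"+n,c["pixels"][...,::-1])
def rect(X):
    (c,s,a)=cv2.minAreaRect(X[:,:2].astype(np.float32)); return np.round(c,1),np.round(s,1),round(a,1)
E
python3 - <<'E'
from h import *
s=telemetry.read_state(); print({k:np.round(v,3) for k,v in s.items()}, manip.tcp_to_grasp)
for n in ["scene","side"]:
    c=optics.camera(n); save(c,n+"0.png"); P=cloud(c)
    for q in ["iron","tray","stand","stone_top","jar","screw_box_1"]:
        for r in optics.cut_out(n,q)[:2]:
            m=r["region"]&(c["depth"]>0); X=P[m]
            if len(X)<20: continue
            print(n,q,round(r["score"],2),np.round(r["location"]),m.sum(),np.round(np.median(X,0),1),np.round(np.percentile(X,2,0)),np.round(np.percentile(X,98,0)),*rect(X))
E
```

```text
{'time': np.float64(0.0), 'joint_pos': array([-0.835,  0.256,  0.107, -0.   , -1.424, -0.285]), 'qd': array([-0.001,  0.   ,  0.   ,  0.002,  0.   , -0.001]), 'joint_efforts': array([-0.0000e+00, -3.8663e+01,  2.3795e+01,  5.3650e+00, -6.0000e-03,
       -0.0000e+00]), 'tool_pos': array([ 239.458, -494.587,  230.377]), 'tcp_rot': array([ 7.020e-01, -3.062e+00, -3.000e-03]), 'wrist_force': array([-0.36 , -0.247,  0.387]), 'wrist_torque': array([0.007, 0.058, 0.021]), 'grip_force': np.float64(0.0), 'width': np.float64(85.44)} 18.700000000000003
scene iron 0.55 [293. 145.] 770 [ 595.  -125.3   58.6] [ 529. -159.   54.] [672. -94.  62.] [ 600.9 -125.1] [151.9  65. ] 10.3
scene tray 0.95 [286. 160.] 1829 [580.9 -88.   31.6] [ 518. -179.    4.] [687. -56.  62.] [ 609.8 -123.8] [183.4 135.1] 10.7
scene tray 0.68 [238. 288.] 1296 [345.1 260.5  45.4] [320. 215.   4.] [385. 300.  50.] [365.7 247.7] [93.4 85.4] 76.5
scene stand 0.76 [230. 200.] 2167 [567.3 108.7  24.6] [492.  48.   3.] [678. 149.  55.] [602.2  88.4] [ 99.7 228.3] 78.3
scene stone_top 0.81 [230. 200.] 2158 [565.7 108.9  25.3] [4
[... 858 characters left out ...]
127.6   57.6] [ 532. -160.   54.] [673. -94.  60.] [ 604.2 -125.2] [150.2  62.6] 10.5
side stand 0.66 [286. 201.] 2112 [590.9  74.6  25.6] [501.  39.   1.] [680. 122.  53.] [598.1 131.2] [169.6 197.5] 78.4
side stone_top 0.9 [282. 202.] 2067 [589.7  74.5  26.8] [502.  38.   3.] [676. 120.  53.] [599.2 132.4] [172.7 189.1] 78.7
side jar 0.77 [308. 149.] 237 [702.7 346.   74. ] [680. 330.   2.] [728. 412.  87.] [708.7 396.6] [143.7  46.5] 80.0
side screw_box_1 0.93 [199. 175.] 580 [358.2 224.1  36.5] [323. 210.   2.] [391. 289.  47.] [356.8 253.2] [87.  56.9] 76.9
side screw_box_1 0.6 [301. 240.] 1162 [ 599.4 -127.7   57.6] [ 532. -161.   54.] [672. -93.  60.] [ 604.1 -127.3] [149.   66.2] 9.3
```

```bash
python3 -c "
import cv2,numpy as np
a=cv2.imread('pics/scene0.png')[90:250,170:370];b=cv2.imread('pics/side0.png')[160:300,215:390]
cv2.imwrite('pics/c1.png',np.vstack([cv2.resize(a,(500,300),interpolation=2),cv2.resize(b,(500,300),interpolation=2)]))"
```

```text
(no output)
```

View pics/c1.png

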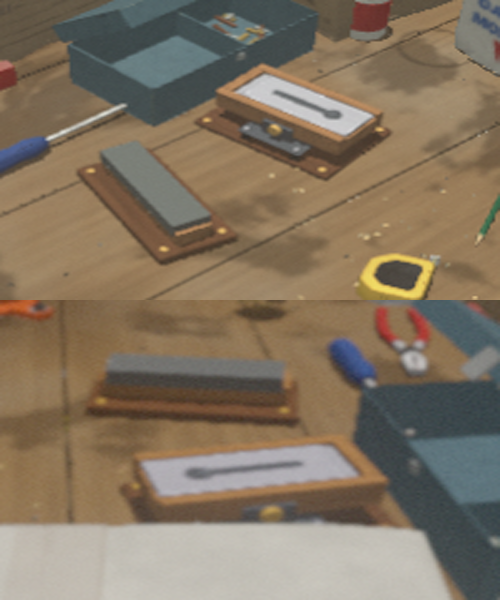

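The open end and the keyhole's round end face the robot (low x): in the scene crop the open end is at about (375,125), in the side crop at about (140,470). Next I move above the tray for a close look.

```bash
python3 -m creep '[[[0,0,0],0.14],[[0,0,0],0.136],[[-42,30,0],0],[[-42,30,0],0],[[-42,30,0],0],[[-42,30,0],0],[[-42,30,0],0],[[-42,30,0],0],[[-42,30,0],0],[[-42,30,0],0],[[-42,30,0],0],[[-42,30,0],0]]' -1 40; python3 -m creep '[[[0,0,0],0],[[0,0,0],0]]'
cat > look.py <<'E'
from h import *
import sys
n=sys.argv[1]
s=telemetry.read_state(); Rt=R.from_rotvec(s["tcp_rot"]).as_matrix(); print(round(s["time"],2),s["tool_pos"].round(1) if hasattr(s["tool_pos"],'round') else s["tool_pos"],"toolx deg",np.degrees(np.arctan2(Rt[1,0],Rt[0,0])).round(2))
c=optics.camera("wrist"); save(c,n+".png"); P=cloud(c); np.save(n,P)
for q in sys.argv[2:]:
    for r in optics.cut_out("wrist",q)[:1]:
        m=r["region"]&(c["depth"]>0); X=P[m]
        if len(X)<20: continue
        print(q,round(r["score"],2),np.round(r["location"]),m.sum(),np.round(np.median(X,0),1),*rect(X))
        A=np.c_[X[:,:2]-X[:,:2].mean(0),np.ones(len(X))]; print(" plane",np.linalg.lstsq(A,X[:,2],rcond=None)[0].round(4))
E
python3 look.py w1 iron tray stone_top
```

```text
time: 2.2
tool_pos: [602.1, -125.2, 231.4]
tcp_rot: [-0.274, 3.129, -0.0]
wrist_force: [0.7, -0.2, -0.2]
width: 0.0
grip_force: 0.0
time: 2.45
tool_pos: [601.0, -126.6, 231.1]
tcp_rot: [0.275, -3.129, 0.0]
wrist_force: [-0.3, -1.0, 0.3]
width: 0.0
grip_force: 0.0
2.45 [ 601.  -126.6  231.1] toolx deg -169.96
iron 0.95 [258. 167.] 6856 [ 594.6 -128.6   58.6] [ 604.3 -127.7] [151.4  56.2] 9.6
 plane [-1.46000e-02 -4.00000e-03  5.85112e+01]
tray 0.92 [233. 161.] 8212 [ 595.5 -133.9   51.6] [ 612.9 -126. ] [183.8 130.3] 9.6
 plane [3.33000e-02 3.40000e-03 3.87391e+01]
stone_top 0.95 [435. 176.] 11224 [578.3  78.8  40.8] [593.3 103.3] [112.4 197.3] 78.6
 plane [ 0.1414  0.6207 34.4906]
```

View pics/w1.png

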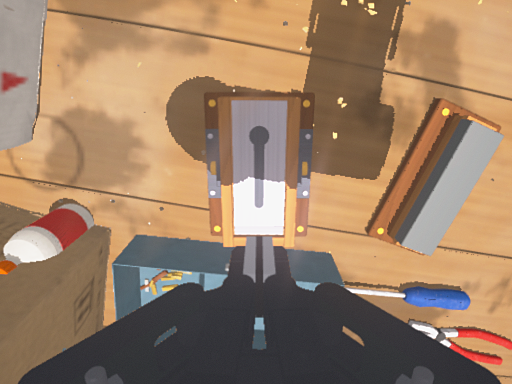

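```bash
python3 -m creep '[[[-14,-1,0],0.007],[[-14,-1,20],0],[[0,0,45],0],[[0,0,45],0],[[0,0,35],0],[[0,0,14],0],[[0,0,4],0],[[0,0,0],0],[[0,0,0],0]]'
python3 - <<'E'
from h import *
P=np.load('w1.npy'); m=(P[...,2]>49)&(P[...,2]<58)&(P[...,1]>20)&(P[...,1]<170)&(P[...,0]>450)&(P[...,0]<720)
m=cv2.morphologyEx(m.astype(np.uint8),cv2.MORPH_OPEN,np.ones((3,3)))>0
X=P[m]; print(m.sum(),rect(X),np.median(X[:,2]),X.min(0),X.max(0))
T=P.reshape(-1,3); t=T[(T[:,0]>690)&(T[:,2]>20)&(abs(T[:,1]+120)<90)&(T[:,2]<120)]; print("box",np.percentile(t,[2,50,98],axis=0).round())
E
```

```text
time: 3.78
tool_pos: [629.9, -123.8, 69.8]
tcp_rot: [-0.263, 3.128, -0.001]
wrist_force: [-0.4, 0.7, -0.2]
width: -0.0
grip_force: 0.0
4994 (array([590.5,  94. ]), array([ 46.6, 160.4]), 78.7) 52.15099467589269 [508.87836719  56.26332504  49.01096018] [672.57424687 131.27336823  54.50033788]
box [[ 693. -208.   21.]
 [ 725. -154.   50.]
 [ 864.  -33.   77.]]
```

```bash
python3 -m creep '[[[0,0,6],0],[[0,0,2.5],0],[[0,0,0],0]]';python3 -m creep '[[[0,0,2],0],[[0,0,0],0]]'; python3 -m creep '[[[0,0,1.5],0],[[0,0,0],0]]'
```

```text
time: 4.15
tool_pos: [628.8, -123.8, 59.4]
tcp_rot: [0.263, -3.13, -0.0]
wrist_force: [0.0, 0.3, -0.1]
width: 0.3
grip_force: 0.0
time: 4.4
tool_pos: [629.1, -123.8, 57.8]
tcp_rot: [-0.263, 3.13, -0.0]
wrist_force: [-0.2, 0.5, 0.3]
width: 0.1
grip_force: 0.2
time: 4.65
tool_pos: [629.2, -123.8, 56.6]
tcp_rot: [-0.263, 3.13, -0.0]
wrist_force: [0.4, 0.2, 2.3]
width: 0.5
grip_force: 1.2
```

```bash
python3 -m creep '[[[0,0,1.5],0],[[0,0,0],0]]'; python3 -m creep '[[[0,0,1.5],0],[[0,0,0],0]]'
```

```text
time: 4.9
tool_pos: [629.2, -123.8, 55.2]
tcp_rot: [-0.263, 3.13, -0.0]
wrist_force: [-1.3, 0.5, 4.2]
width: -0.1
grip_force: 2.2
time: 5.15
tool_pos: [629.3, -123.9, 53.9]
tcp_rot: [-0.264, 3.13, -0.001]
wrist_force: [-1.4, 1.1, 5.8]
width: 0.2
grip_force: 3.1
```

```bash
python3 -m creep '[[[0,0,2.5],0],[[0,0,0],0]]'; python3 -m creep '[[[3,0,0],0],[[4,0,0],0],[[4,0,0],0],[[4,0,0],0]]'; python3 look.py w2 iron
```

```text
time: 5.4
tool_pos: [629.5, -124.0, 52.0]
tcp_rot: [-0.264, 3.129, -0.001]
wrist_force: [-2.6, 1.3, 9.3]
width: 0.4
grip_force: 4.5
time: 5.9
tool_pos: [616.9, -126.5, 53.0]
tcp_rot: [-0.264, 3.124, -0.002]
wrist_force: [1.9, -0.3, 8.4]
width: -0.2
grip_force: 3.9
5.9 [ 616.9 -126.5   53. ] toolx deg -170.33
iron 0.64 [262. 147.] 25577 [ 561.2 -135.1   53.7] [ 576.9 -132. ] [135.8  78.8] 9.7
 plane [-5.00000e-03  6.00000e-03  5.36395e+01]
```

```bash
cat > edge.py <<'E'
from h import *
import sys
# axis coords about initial iron centre
P=np.load(sys.argv[1]); a=np.radians(9.6); D=P-np.array([604,-127.7,0])
x=D[...,0]*np.cos(a)+D[...,1]*np.sin(a); y=-D[...,0]*np.sin(a)+D[...,1]*np.cos(a); z=P[...,2]
e=[]
for lo in range(-24,25,8):
    m=(abs(y-lo)<4)&(z>38)&(z<75)&(x<0)&(x>-170); e.append(np.percentile(x[m],0.5).round(1))
print("plain end x'",e)
# tray side-wall end
for lo in (-36,36):
    m=(abs(y-lo)<3)&(z>38)&(z<75)&(x<0)&(x>-170); print("wall end",np.percentile(x[m],0.5).round(1),np.median(z[m]).round(1))
m=(abs(y)<20)&(z>38)&(z<75)&(x<-45)&(x>-170); print("z",np.median(z[m]).round(1))
E
python3 edge.py w1.npy; python3 edge.py w2.npy
```

```text
plain end x' [np.float64(-78.6), np.float64(-78.6), np.float64(-78.6), np.float64(-77.9), np.float64(-78.0), np.float64(-78.1), np.float64(-78.1)]
wall end -78.6 59.9
wall end -78.3 60.0
z 59.1
plain end x' [np.float64(-87.3), np.float64(-87.3), np.float64(-87.3), np.float64(-87.2), np.float64(-87.3), np.float64(-87.3), np.float64(-87.3)]
wall end -77.4 54.7
wall end -77.9 54.7
z 54.0
```

```bash
python3 -m creep '[[[4,0,0],0],[[4,0,0],0],[[4,0,0],0],[[4,0,0],0]]';  python3 -m creep '[[[4,0,0],0],[[4,0,0],0],[[4,0,0],0],[[4,0,0],0]]'; python3 look.py w3; python3 edge.py w3.npy
```

```text
time: 6.5
tool_pos: [601.2, -129.2, 53.0]
tcp_rot: [-0.264, 3.124, -0.002]
wrist_force: [2.6, 1.1, 8.3]
width: -0.1
grip_force: 4.1
time: 7.0
tool_pos: [585.6, -131.9, 53.0]
tcp_rot: [-0.264, 3.124, -0.003]
wrist_force: [2.7, 0.3, 7.9]
width: -0.1
grip_force: 4.2
7.0 [ 585.6 -131.9   53. ] toolx deg -170.33
plain end x' [np.float64(-118.9), np.float64(-119.0), np.float64(-119.0), np.float64(-119.0), np.float64(-119.0), np.float64(-118.9), np.float64(-118.9)]
wall end -78.3 54.5
wall end -78.5 54.5
z 53.9
```

```bash
python3 -m creep '[[[4,0,0],0],[[4,0,0],0],[[4,0,0],0],[[3.5,0,0],0],[[0,0,0],0]]';  python3 look.py w4; python3 edge.py w4.npy
```

```text
time: 7.68
tool_pos: [569.9, -134.5, 53.0]
tcp_rot: [-0.264, 3.124, -0.002]
wrist_force: [2.8, 0.7, 8.0]
width: 0.1
grip_force: 4.3
7.67 [ 569.9 -134.5   53. ] toolx deg -170.34
plain end x' [np.float64(-134.8), np.float64(-134.8), np.float64(-134.7), np.float64(-134.9), np.float64(-134.8), np.float64(-134.8), np.float64(-134.8)]
wall end -78.3 54.3
wall end -78.5 54.3
z 53.8
```

View pics/w4.png

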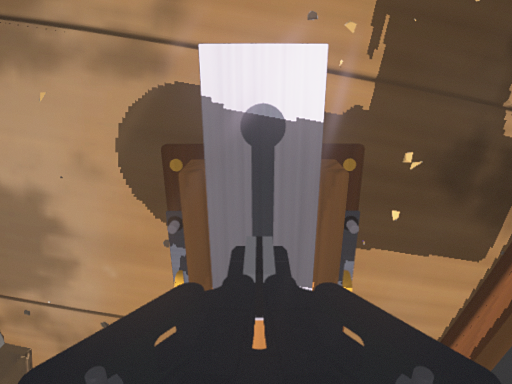

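```bash
python3 -m creep '[[[0,0,-2],0],[[0,0,-2],0],[[0,0,-2],0],[[0,0,-2],0],[[0,0,-3],0],[[0,0,-5],0],[[0,0,-15],0],[[0,0,-30],0],[[0,0,-40],0],[[0,0,-20],0],[[0,0,0],0]]' 1 100;  python3 look.py w5 iron; python3 edge.py w5.npy
```

```text
time: 9.1
tool_pos: [568.6, -134.5, 174.7]
tcp_rot: [-0.263, 3.125, -0.001]
wrist_force: [0.4, -0.6, -0.6]
width: 85.3
grip_force: 0.0
9.1 [ 568.6 -134.5  174.7] toolx deg -170.39
iron 0.58 [259. 148.] 10759 [ 534.4 -139.2   59.3] [ 544.6 -134.9] [149.8  62.7] 9.5
 plane [-1.48000e-02 -4.90000e-03  5.91838e+01]
plain end x' [np.float64(-134.6), np.float64(-134.6), np.float64(-134.5), np.float64(-134.5), np.float64(-134.5), np.float64(-134.6), np.float64(-134.5)]
wall end -78.3 59.9
wall end -78.5 60.0
z 59.6
```

View pics/w5.png

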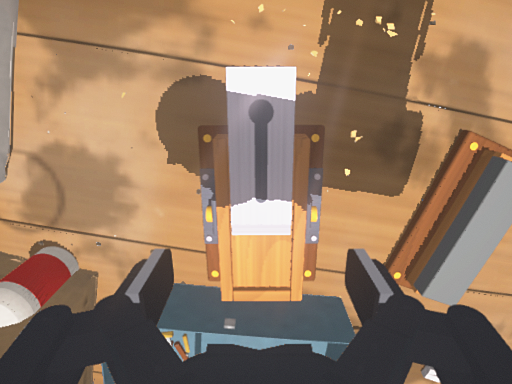

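Run:
```python
from h import *
P=np.load('w5.npy'); a=np.radians(9.6); D=P-np.array([604,-127.7,0])
x=D[...,0]*np.cos(a)+D[...,1]*np.sin(a); y=-D[...,0]*np.sin(a)+D[...,1]*np.cos(a); z=P[...,2]
m=(x<-84)&(x>-140)&(abs(y)<45)&(z>50)&(z<70)
print(np.percentile(y[m],[.3,99.7]),np.median(z[m]),rect(P[m]))
for lo in (-130,-110,-90):
  k=m&(abs(x-lo)<5); print(lo,np.percentile(y[k],[.5,99.5]),np.median(z[k]))
```

```text
[-28.13129467  27.47480746] 59.78098922584235 (array([ 496.2, -146.3]), array([50.7, 56.1]), 9.5)
-130 [-27.78960535  27.31898378] 60.03241219517375
-110 [-27.63586004  27.13367875] 59.70167820970994
-90 [-28.34678355  26.96919475] 59.57087081575742
```

```bash
python3 -m creep '[[[30,0.3,0],0],[[30,0,0],0],[[0,0,0],0],[[0,0,40],0],[[0,0,45],0],[[0,0,30],0],[[0,0,17],0],[[0,0,9],0],[[0,0,0],0],[[0,0,0],0]]';  python3 -c "
from h import *
s=telemetry.read_state();print(s['tool_pos'],s['wrist_force'],s['width'])"
```

```text
time: 10.45
tool_pos: [508.9, -144.0, 31.5]
tcp_rot: [-0.263, 3.129, -0.001]
wrist_force: [-1.1, 0.7, -0.2]
width: 85.9
grip_force: 0.0
[ 508.88030079 -144.000423     31.49490552] [-1.08893237  0.74493256 -0.22979651] 85.90958504944825
```

```bash
python3 -m creep '[[[0,0,0],0],[[0,0,0],0],[[0,0,0],0],[[0,0,0],0],[[0,0,0],0],[[0,0,0],0]]' -1 90; python3 -m creep '[[[0,0,-2],0],[[0,0,-3],0],[[0,0,-4],0],[[0,0,-6],0],[[0,0,0],0]]'
```

```text
time: 11.2
tool_pos: [508.5, -144.0, 31.0]
tcp_rot: [-0.263, 3.13, -0.0]
wrist_force: [1.3, 0.8, 0.8]
width: 53.8
grip_force: 94.0
time: 11.82
tool_pos: [508.5, -144.0, 46.4]
tcp_rot: [-0.263, 3.129, -0.0]
wrist_force: [0.1, 0.6, -2.6]
width: 54.2
grip_force: 94.7
```

```bash
python3 -m creep '[[[0,0,-10],0],[[0,0,-20],0],[[0,0,-25],0],[[0,0,-20],0],[[0,0,-10],0],[[0,0,0],0],[[0,0,0],0]]'; python3 look.py w6 iron stone_top
python3 - <<'E'
from h import *
c=optics.camera("side"); save(c,"s6.png"); P=cloud(c)
for r in optics.cut_out("side","iron")[:1]:
    X=P[r["region"]&(c["depth"]>0)]; print(r["score"],rect(X),np.median(X,0))
E
```

```text
time: 12.7
tool_pos: [507.5, -143.8, 129.8]
tcp_rot: [0.263, -3.129, -0.001]
wrist_force: [-0.0, -0.2, -2.9]
width: 53.8
grip_force: 95.0
12.7 [ 507.5 -143.8  129.8] toolx deg -170.4
iron 0.87 [258. 265.] 18408 [ 500.5 -145.1  157.4] [ 537.7 -119.1] [141.8 140. ] 77.7
 plane [-1.940000e-02 -6.200000e-03  1.573783e+02]
stone_top 0.67 [477. 279.] 8957 [561.4  77.5  25.1] [519.4  43.5] [239.9 117.5] 49.4
 plane [ 0.2221  0.6927 29.6854]
0.64 (array([568. , -17.3]), array([202.1, 362.1]), 0.2) [ 560.5256827  -141.04635941  155.42904077]
```

View pics/w6.png

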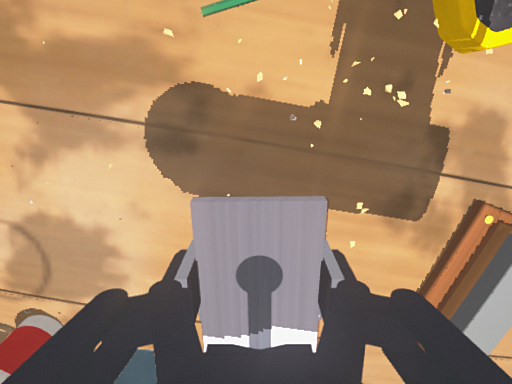

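View pics/s6.png

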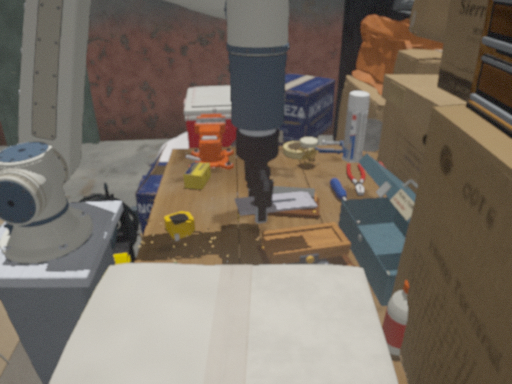

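Run:
```python
from h import *
def st(P,t):
    m=(P[...,2]>50)&(P[...,2]<57)&(P[...,1]>30)&(P[...,1]<160)&(P[...,0]>480)&(P[...,0]<700)
    m=cv2.morphologyEx(m.astype(np.uint8),cv2.MORPH_OPEN,np.ones((3,3)))>0
    if m.sum(): print(t,m.sum(),rect(P[m]),np.median(P[m],0).round(1))
for n in ("scene","side"): st(cloud(optics.camera(n)),n)
for n in ("w1","w5"): st(np.load(n+".npy"),n)
# iron in hand, tool frame
P=np.load("w6.npy"); s=telemetry.read_state(); Rt=R.from_rotvec(s["tcp_rot"]).as_matrix()
Q=(P-s["tool_pos"])@Rt
m=(Q[...,2]<-20)&(Q[...,2]>-35)&(abs(Q[...,1])<24)&(Q[...,0]>5)&(Q[...,0]<60)
print("plain end tool x",np.percentile(Q[m][:,0],[50,99.5]))
m=(Q[...,2]<-20)&(Q[...,2]>-35)&(abs(Q[...,1])<45)&(Q[...,0]>20)&(Q[...,0]<37); q=Q[m]
print("y edges",np.percentile(q[:,1],[.5,99.5]))
```

```text
scene 546 (array([587.1,  93.8]), array([ 44.5, 159.3]), 78.6) [584.9  93.   52.5]
side 241 (array([617.5,  91.3]), array([ 46.2, 104.5]), 78.9) [610.8  96.3  51.8]
w1 4895 (array([590.5,  94. ]), array([ 46.6, 160.3]), 78.6) [583.7  93.6  52.2]
w5 4937 (array([590.3,  93.5]), array([ 45.6, 160.2]), 79.2) [594.6  89.8  52.2]
plain end tool x [24.03779282 39.08933892]
y edges [-28.01223301  26.8626132 ]
```

```bash
python3 -m creep '[[[0,0,0],0.06],[[0,0,0],0.12],[[0,0,0],0.12],[[0,0,0],0.061],[[0,15,0],0],[[0,35,0],0],[[0,45,0],0],[[1,50,0],0],[[0,45,0],0],[[0,35,0],0],[[0,15,0],0],[[0,9.5,0],0]]'; python3 -m creep '[[[0,0,0],0],[[0,0,0],0],[[0,0,20],0],[[0,0,18],0],[[0,0,0],0],[[0,0,0],0]]'; python3 look.py w7
python3 - <<'E'
from h import *
P=np.load("w7.npy"); s=telemetry.read_state(); Rt=R.from_rotvec(s["tcp_rot"]).as_matrix()
Q=(P-s["tool_pos"])@Rt
m=(Q[...,2]<-20)&(Q[...,2]>-35)&(abs(Q[...,1])<24)&(Q[...,0]>5)&(Q[...,0]<60); q=Q[m]
print(np.percentile(q[:,0],99.5),np.polyfit(q[:,0],q[:,2],1))
c=optics.camera("scene"); save(c,"sc7.png")
E
python3 -c "
import cv2
a=cv2.imread('pics/sc7.png')[100:260,140:340];cv2.imwrite('pics/sc7c.png',cv2.resize(a,(750,600),interpolation=2))"
```

```text
time: 14.55
tool_pos: [555.0, 101.9, 130.6]
tcp_rot: [-0.301, -3.127, 0.0]
wrist_force: [0.7, -0.8, -1.7]
width: 53.7
grip_force: 95.1
time: 15.3
tool_pos: [555.7, 100.7, 93.7]
tcp_rot: [0.303, 3.126, 0.0]
wrist_force: [-0.3, -0.6, -2.7]
width: 54.0
grip_force: 95.1
15.3 [555.7 100.7  93.7] toolx deg 168.91
38.5578481063677 [ 7.27802439e-03 -2.78174061e+01]
```

View pics/sc7c.png

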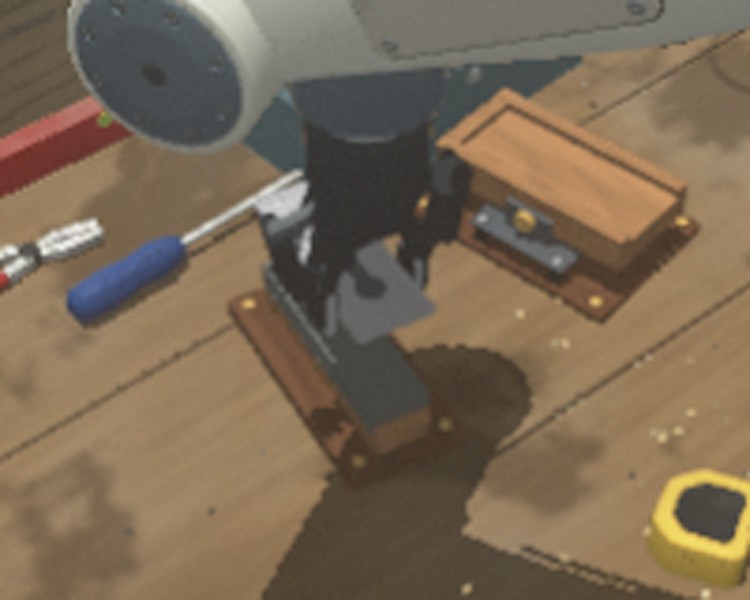

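```bash
python3 -m creep '[[[1,0.4,20],0],[[0,0,20],0],[[0,0,12],0],[[0,0,6],0],[[0,0,0],0],[[0,0,0],0]]'; python3 -m creep '[[[0,0,2],0],[[0,0,0],0]]'; python3 -m creep '[[[0,0,1],0],[[0,0,0],0]]'; python3 -m creep '[[[0,0,1],0],[[0,0,0],0]]'
```

```text
time: 16.15
tool_pos: [554.8, 101.9, 35.6]
tcp_rot: [0.303, 3.126, 0.001]
wrist_force: [-0.3, -1.1, -3.0]
width: 54.1
grip_force: 95.2
time: 16.4
tool_pos: [554.2, 101.7, 32.9]
tcp_rot: [0.303, 3.127, 0.0]
wrist_force: [-0.1, -0.4, -3.5]
width: 53.8
grip_force: 95.2
time: 16.65
tool_pos: [554.3, 101.8, 31.9]
tcp_rot: [0.303, 3.127, 0.0]
wrist_force: [0.2, 0.2, -1.3]
width: 54.0
grip_force: 95.2
time: 16.9
tool_pos: [554.4, 101.7, 30.9]
tcp_rot: [0.303, 3.127, 0.0]
wrist_force: [-0.3, -0.0, -1.4]
width: 54.0
grip_force: 95.3
```

```bash
for i in 1 2 3; do python3 -m creep '[[[0,0,0.5],0],[[0,0,0],0]]' | sed -n '2p;4p'; done
```

```text
tool_pos: [554.4, 101.8, 30.7]
wrist_force: [-2.5, 0.3, 2.3]
tool_pos: [554.4, 101.7, 30.7]
wrist_force: [-3.2, -0.1, 5.8]
tool_pos: [554.4, 101.8, 30.7]
wrist_force: [-5.2, 0.7, 9.5]
```

```bash
python3 -m creep '[[[0,0,-0.8],0],[[0,0,0],0]]' - 25; python3 -m creep '[[[0,0,0],0],[[0,0,0],0],[[0,0,0],0],[[0,0,0],0],[[0,0,0],0]]' 1; python3 -m creep '[[[0,0,-10],0],[[0,0,-20],0],[[0,0,-40],0],[[0,0,-40],0],[[0,0,-40],0],[[0,0,-20],0],[[0,0,0],0],[[0,0,0],0]]'; python3 look.py w8 iron; python3 -c "
from h import *
P=np.load('w8.npy');m=(P[...,2]>55)&(P[...,2]<64)&(abs(P[...,1]-94)<60)&(abs(P[...,0]-590)<100)
print(rect(P[m]),np.median(P[m],0))"
```

```text
time: 17.9
tool_pos: [554.4, 101.7, 30.7]
tcp_rot: [0.303, 3.126, 0.0]
wrist_force: [-2.8, 0.2, 6.3]
width: 53.9
grip_force: 95.9
time: 18.52
tool_pos: [554.2, 101.7, 30.0]
tcp_rot: [-0.303, -3.127, 0.0]
wrist_force: [-0.7, -0.1, 0.1]
width: 85.4
grip_force: 0.0
time: 19.52
tool_pos: [553.6, 101.6, 199.4]
tcp_rot: [-0.303, -3.126, 0.0]
wrist_force: [0.0, -0.8, 0.2]
width: 85.2
grip_force: 0.0
19.52 [553.6 101.6 199.4] toolx deg 168.93
iron 0.87 [258. 205.] 7551 [580.7  95.4  58.3] [590.9  93.2] [ 63.2 153.2] 77.1
 plane [-2.50000e-03  4.00000e-04  5.82107e+01]
(array([590.7,  93.9]), array([ 56.3, 150.9]), 79.4) [580.63941569  95.41566269  58.28834351]
```

View pics/w8.png

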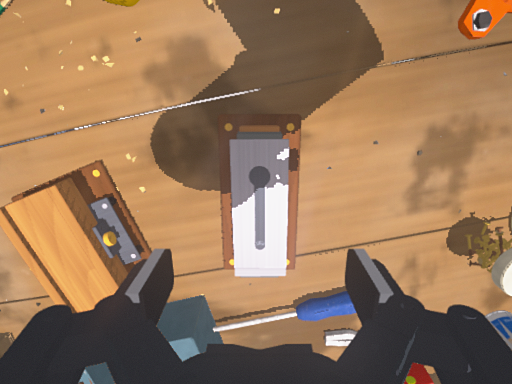

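The iron lies flat on the stone from about (260,138) to (260,276), centred at (590.7, 93.9) mm against the stone's (590.3, 93.7) mm, and the gripper is clear of it.

```bash
python3 -c "
from cell import order
print(order.sign_off())"
```

```text
the job is handed in; nothing more can be done
None
```

The plane iron lies flat and lengthwise, centred on the stone to within about 1 mm, and I handed the job in at about 19.6 s with the gripper open and clear; the measured push stayed under 10 N throughout.

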